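# Sort amber and clear glass into their trays

### The arm

A 6-joint arm with a two-finger parallel gripper is mounted at the origin on a cart in front of the work surface, level with it; the furniture and walls round the work are solid. World frame = base frame: x ahead of the robot, y to its left, z up, the work surface at z = 0. Lengths are in m, angles in rad, forces in N, time in s.
With the tool pointing down it reaches from about 0.325 to 0.75 m from the base axis. Payload 7.6 kg.
Tool frame: the origin (TCP) lies at the very end of the fingers, on their centre line; the grasp point (between the pads) lies 19 mm behind it; z points along the fingers, y is the line along which they close (so a half turn about z gives the same grasp; the last joint's range is limited). The gripper opens to 85 mm and grips with 20 to 120 N. Pads are 22 mm wide; open, the fingers measure 114 mm over their backs; the gripper's body (76 mm by 85 mm) begins 54 mm behind the grasp point. The pads swing forward as they close: fully open they stand 13 mm farther back than shut.
Start: joints at [-1.193, 0.052, 1.401, -0, 1.689, -0.07], TCP at [0.227, -0.473, 0.231] pointing down, gripper open.
Joint ranges: [-2.9, 2.9], [-0.91, 2.17], [0.12, 2.37], [-1.06, 4.2], [0.26, 2.73], [-2.93, 2.93]. Speed limits (rad/s): [2.57, 2.57, 3.01, 3.14, 3.14, 3.14].

### API

Orientations are given as a unit quaternion [w, x, y, z].
In Python, from plant import bot, imaging gives the robot as it stands.
- The arm moves only by the tool play_rows, never from a script. Its argument "moves" is text: rows parted by semicolons, each of 7 numbers parted by spaces: the turn, a rotation vector about the tool's x, y, z in rad, then the shift along the tool's x, y, z in mm, then the finger opening in mm, from 0 to 85.4. In form: ax ay az tx ty tz jaw; .... A call has 1 to 10 rows; each row shifts and turns the commanded pose from where the row before left it, along the tool's axes as they then stand; what a row does not reach is not made up. A row lasts 1/8 s, in which the tool goes at most 62.5 mm and 10.7 degrees, less where a joint would pass 70% of its speed; a pose out of reach is approached as far as the arm can. A call is refused whole if a number of a shift passes 62.5 or a number of a turn 0.188, either way. A call with a gripper value outside its range is refused whole. The fingers move at their own pace and stop on an object; the grip force is fixed at half the most. Time passes only in rows, so rows that do not move let the fingers close. It gives the time, the measured TCP pose, the force, the opening and the grip force at its end, in the units of the state.
- bot.observe(): the state, without advancing time (a new reading comes with each control period).
- imaging.camera(name): name is "side" or "top"; returns the picture (384x512x3 uint8, red, green, blue); there is no depth.
- imaging.get_calibration(name): a dict with "mtx" (3x3 intrinsics, pixels), "origin" and "orientation" of the camera in the world. Camera axes: x right, y down, z forward; pixel columns grow to the right and rows downward; lengths in m; the calibration is good to about 2 mm. A picture is of the moment at which its call begins. get_calibration takes no time and is no camera call.
- bot.sign_off(): hands the job in; it is judged then, once.
The state is a dict: "time": time; "joint_positions": joint angles; "dq": joint speeds; "joint_torque": joint torques, N m; "eef_pos": TCP position; "orientation": TCP orientation; "contact_force": force on the tool from outside, world axes, zero at the start; "ft_torque": the same for the moment, N m; "grip_width": opening from 0.0 (shut) to 1.0 (fully open); "grip_force": force on a finger pad.
Only numpy, scipy, OpenCV 4.12 (cv2) and the standard library are available. Lean on these libraries where they do the work, as an engineer would, in place of code of your own. Each camera call takes 0.05 s, during which the arm holds its last target. There are 200 camera calls.

### The job

Tidy the bench: stand the two amber dropper bottles in the cream tray, and the three clear pieces (the two yellow-capped bottles and the white-stoppered conical flask) in the blue tray, all upright on the tray floor. Tip none of them over, and leave the roll of labels and the roll of film where they are.

Things in the scene. Friction and masses are not known exactly. Their poses are not given: they have to be found in the camera images.
- dropper_a: First amber glass dropper bottle with a black rubber-bulb cap, standing upright: body 41 mm across up to z 56, cap 20 mm across from z 56 to 93 (the place to grip), narrower soft bulb above it to z 114. Origin: centre of its underside, z up along the bottle; round, so yaw does not matter.
- dropper_b: Second amber glass dropper bottle with a black rubber-bulb cap, standing upright: body 41 mm across up to z 56, cap 20 mm across from z 56 to 93 (the place to grip), narrower soft bulb above it to z 114. Origin: centre of its underside, z up along the bottle; round, so yaw does not matter.
- bottle_a: First clear glass screw-cap bottle with a bright yellow cap, standing upright: body 55 mm across up to z 56, tapering above; cap about 35 mm across, top at z 102 (grip the cap, about z 85). Origin: centre of its underside, z up; round, so yaw does not matter.
- bottle_b: Second clear glass screw-cap bottle with a bright yellow cap, standing upright: body 55 mm across up to z 56, tapering above; cap about 35 mm across, top at z 102 (grip the cap, about z 85). Origin: centre of its underside, z up; round, so yaw does not matter.
- flask: clear conical glass flask with a white stopper, standing upright: 52 mm across at the foot, narrowing to the neck; stopper up to 40 mm across from z 84 to 104 (grip it at about z 94; it is fixed to the flask). Origin: centre of its underside, z up; round, so yaw does not matter
- cream_tray: cream plastic open tray, fixed, 87 (x) x 195 (y) x 56 (z) mm outside; flared walls; the flat floor, 8 mm above the bench, is about 60 x 144 mm, room for the two dropper bottles in a row along its long axis (own y). Origin: centre of its underside; z up
- blue_tray: bright blue plastic open tray, fixed, 104 (x) x 224 (y) x 42 (z) mm outside, walls and floor 4 mm thick; inside 96 x 216 mm, room for three in a row along its long axis (own y). Origin: centre of its underside; z up
- pail_top (a point): centre of the lid of a big white pail, fixed, 222 mm high, 262 mm across, that stands between the loose glass (left) and the trays (right): carry things round or over it. Nothing is to be done with it
- label_roll: bystander: white roll of labels lying flat among the glass, 74 mm across, 34 mm high, brown core. Origin: centre of its underside
- film_roll: bystander: white roll of sealing film on end, 52 mm across, 50 mm high. Origin: centre of its underside
Things that resemble listed ones, but are neither listed nor needed, are in the scene too. What is shaped like the bottle_a but pink is not meant.

How it is judged:
By the outcome, as a careful person would: the job done as asked, in the order asked, and still so for the second after the job is handed in, with the robot touching nothing.
It also fails if it takes over 138 s, if anything falls off the work surface, if the arm or the gripper's body presses on something with over 40 N, if the wrist force passes 120 N, or if a joint passes its speed limit or range.

## Working session

There is one attempt and no reset: what is moved stays moved. The work goes in short steps, Python scripts to look and compute and a tool call to move; the robot and the scene stay as the last step left them, time stands still between calls to the robot, and variables do not carry over. Pictures are saved under pics/ and viewed, at most 14 in all, crops included, and the job is handed in when it is done.

Besides the shell and the picture viewer there is one more tool, called after "Call:" by a JSON object that holds its "api" and its "payload". play_rows: Moves the arm, as the interface text tells. Its arguments: {"type":"object","properties":{"moves":{"type":"string"}},"required":["moves"]}

```bash
mkdir -p pics
python3 - <<'E'
from plant import bot, imaging
import cv2,numpy as np
for n in("side","top"):
    im=imaging.camera(n); np.save(f"pics/{n}0.npy",im); cv2.imwrite(f"pics/{n}0.png",cv2.resize(im[:,:,::-1],(800,600),interpolation=cv2.INTER_CUBIC))
    c=imaging.get_calibration(n); print(n,c)
print(bot.observe())
E
```

```text
side {'mtx': array([[432.76776146,   0.        , 253.62863895],
       [  0.        , 432.76776146, 190.49740754],
       [  0.        ,   0.        ,   1.        ]]), 'origin': array([0.15885848, 0.85140866, 0.94688518]), 'orientation': array([ 0.07544319, -0.17850065,  0.88974967, -0.41326912])}
top {'mtx': array([[416.58774866,   0.        , 259.38536721],
       [  0.        , 416.58774866, 189.88864197],
       [  0.        ,   0.        ,   1.        ]]), 'origin': array([2.64954134e-01, 1.20202834e-03, 1.44772402e+00]), 'orientation': array([ 0.06215023, -0.69838242,  0.71100014, -0.05364835])}
{'time': 0.1, 'joint_positions': array([-1.19332208e+00,  5.27946882e-02,  1.40161606e+00,  1.61045697e-05,
        1.68858060e+00, -7.03400498e-02]), 'dq': array([-0.00166695, -0.00260062, -0.00251357, -0.00107628,  0.00085164,
       -0.00046669]), 'joint_torque': array([ 9.25938912e-04, -3.82583141e+01, -3.60985780e+01, -7.99419718e-05,
        4.78643080e-03, -1.29388681e-05]), 'eef_pos': array([ 0.22723286, -0.47298774,  0.2305493 ]), 'orientation': array([-6.92336930e-04,  9.75036899e-01,  2.22041789e-01, -9.90715254e-05]), 'contact_force': array([-0.0074196 , -0.05982764, -0.52984218]), 'ft_torque': array([-0.01886585,  0.00506006, -0.00812341]), 'grip_force': 0.0, 'grip_width': 0.9975863039530897}
```

View pics/top0.png

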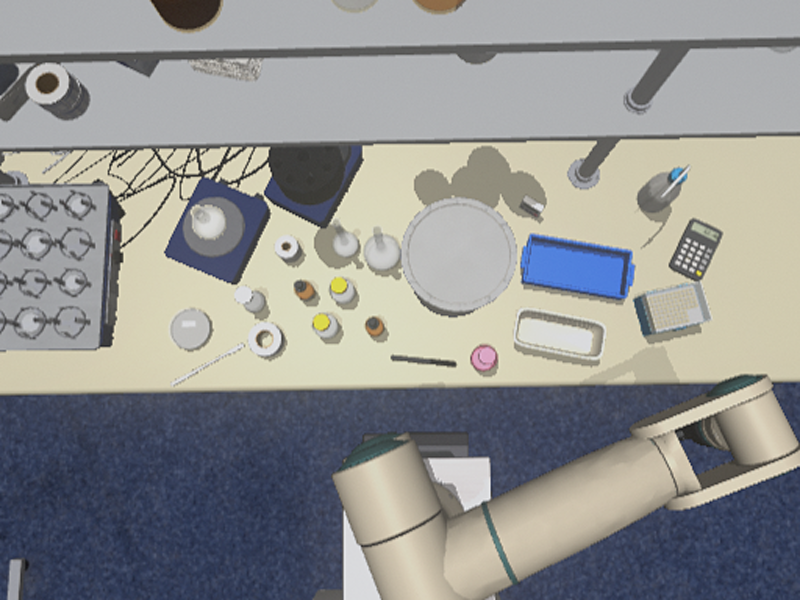

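View pics/side0.png

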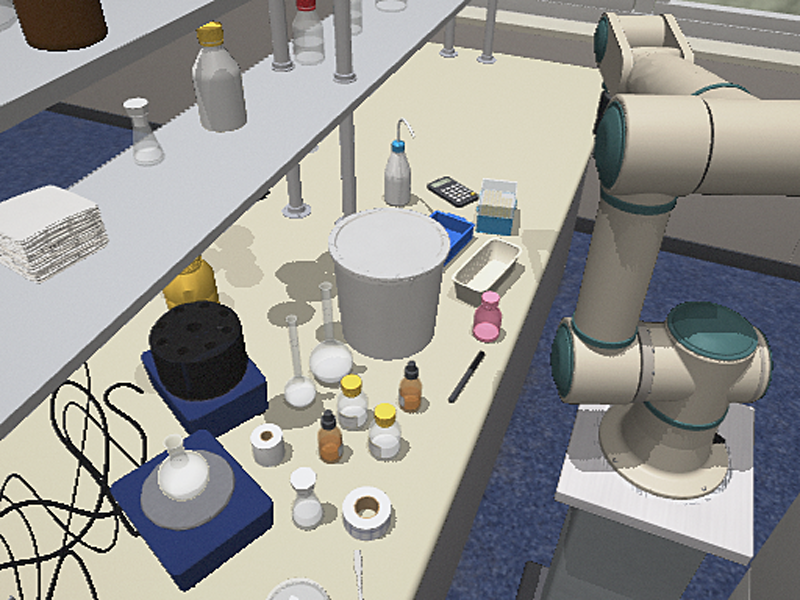

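The top view (800 px wide) shows the droppers at (304,290) and (374,326), the yellow caps at (341,288) and (324,322), and the flask at (248,295). The trays are at (578,267) for blue and (560,336) for cream, with the pail between at (459,255). Two tall flasks stand at (345,240) and (382,250). The side view agrees with this.

```bash
cat > h.py <<'E'
import numpy as np, cv2
from scipy.spatial.transform import Rotation as R
from plant import bot, imaging
def cal(n):
    c=imaging.get_calibration(n); q=c["orientation"]; return c["mtx"],c["origin"],R.from_quat([q[1],q[2],q[3],q[0]]).as_matrix()
C={n:cal(n) for n in("side","top")}
def ray(n,u,v):
    K,o,M=C[n]; d=M@np.linalg.solve(K,[u,v,1.]); return o,d/np.linalg.norm(d)
def onz(n,u,v,z):
    o,d=ray(n,u,v); return o+d*(z-o[2])/d[2]
def tri(p,q):  # top pixel, side pixel
    o1,d1=ray("top",*p); o2,d2=ray("side",*q)
    t=np.linalg.lstsq(np.c_[d1,-d2],o2-o1,rcond=None)[0]; a=o1+t[0]*d1; b=o2+t[1]*d2
    return (a+b)/2,np.linalg.norm(a-b)
def proj(n,p):
    K,o,M=C[n]; x=K@(M.T@(np.asarray(p)-o)); return x[:2]/x[2]
def blobs(m,roi,amin=8):
    x0,y0,x1,y1=roi; k=np.zeros(m.shape,np.uint8); k[y0:y1,x0:x1]=m[y0:y1,x0:x1]
    n,l,s,c=cv2.connectedComponentsWithStats(k,connectivity=4)
    return [(c[i].round(1),s[i].tolist()) for i in range(1,n) if s[i,4]>=amin]
def hsv(im): return cv2.split(cv2.cvtColor(im,cv2.COLOR_RGB2HSV))
E
python3 - <<'E'
from h import *
roi={"top":(140,150,260,235),"side":(140,220,290,350)}
for n in roi:
    im=np.load(f"pics/{n}0.npy"); h,s,v=hsv(im)
    print(n,"yellow",blobs((h>22)&(h<33)&(s>170)&(v>120),roi[n]))
    print(n,"amber",blobs((h<20)&(s>110)&(v>50),roi[n]))
    print(n,"black",blobs((v<60),roi[n],5))
    print(n,"white",blobs((v>205)&(s<30),roi[n]))
im=np.load("pics/top0.npy");h,s,v=hsv(im)
print("blue",blobs((h>100)&(h<120)&(s>150)&(v>120),(320,140,420,200),100))
m=((h>100)&(h<120)&(s>150)&(v>120)).astype(np.uint8); m[:, :320]=0; m[:, 420:]=0; m[:140]=0;m[200:]=0
c=max(cv2.findContours(m,0,2)[0],key=cv2.contourArea); print("bluerect",cv2.minAreaRect(c)); 
for p in cv2.boxPoints(cv2.minAreaRect(c)): print(onz("top",*p,.042).round(3))
a=cv2.resize(im[145:240,140:265,::-1],None,fx=6,fy=6,interpolation=cv2.INTER_CUBIC)
cv2.imwrite("pics/c1.png",a)
a=cv2.resize(im[140:245,315:425,::-1],None,fx=5.6,fy=5.6,interpolation=cv2.INTER_CUBIC)
cv2.imwrite("pics/c2.png",a)
E
```

```text
top yellow []
top amber [(array([195.9, 186.6]), [190, 181, 11, 10, 56]), (array([240.1, 211. ]), [235, 206, 10, 9, 43])]
top black []
top white [(array([182.5, 156.7]), [175, 150, 15, 15, 134]), (array([239.3, 163.8]), [237, 159, 7, 9, 24]), (array([249.2, 161.9]), [247, 159, 5, 6, 13]), (array([211.2, 177.7]), [204, 174, 20, 10, 58]), (array([246.4, 182.1]), [245, 181, 5, 4, 9]), (array([155.1, 188.1]), [150, 183, 11, 12, 101]), (array([201.9, 199.8]), [196, 198, 12, 5, 21]), (array([236. , 200.3]), [234, 198, 6, 5, 12]), (array([220. , 200.3]), [217, 199, 7, 4, 18]), (array([193.2, 201.6]), [192, 200, 4, 4, 8]), (array([168.5, 215.9]), [158, 206, 22, 21, 248]), (array([227.5, 208.3]), [225, 206, 5, 5, 13]), (array([232.5, 214.5]), [231, 214, 4, 2, 8]), (array([225.6, 220.9]), [216, 217, 20, 10, 66]), (array([149.9, 222.9]), [145, 220, 11, 7, 27]), (array([195.4, 223.6]), [192, 220, 6, 8, 20]), (array([249.7, 223.4]), [248, 222, 4, 4, 9]), (array([238.4, 229.6]), [237, 228, 4, 5, 11])]
side yellow []
side amber [(array([262.5, 252.1]), [256, 242, 13, 21, 198]), (array([210.7, 284.3
[... 4713 characters left out ...]
, 340, 4, 5, 12]), (array([205.8, 345.3]), [202, 341, 8, 9, 23]), (array([250.1, 342.2]), [248, 341, 5, 3, 9]), (array([197.1, 344.4]), [192, 342, 11, 5, 20]), (array([209.6, 344.1]), [208, 343, 4, 4, 8]), (array([214.2, 345.3]), [212, 344, 5, 4, 10]), (array([245.6, 346.1]), [244, 344, 4, 5, 8]), (array([211.6, 348.4]), [208, 347, 7, 3, 10]), (array([233.2, 348.2]), [231, 347, 5, 3, 10]), (array([185. , 348.5]), [183, 348, 5, 2, 8])]
blue [(array([367.9, 172.4]), [333, 151, 73, 40, 1594])]
bluerect ((369.24273681640625, 170.13177490234375), (71.89337921142578, 29.427532196044922), 10.060689926147461)
[ 0.533 -0.231  0.042]
[ 0.635 -0.253  0.042]
[ 0.586 -0.494  0.042]
[ 0.485 -0.469  0.042]
```

View pics/c1.png

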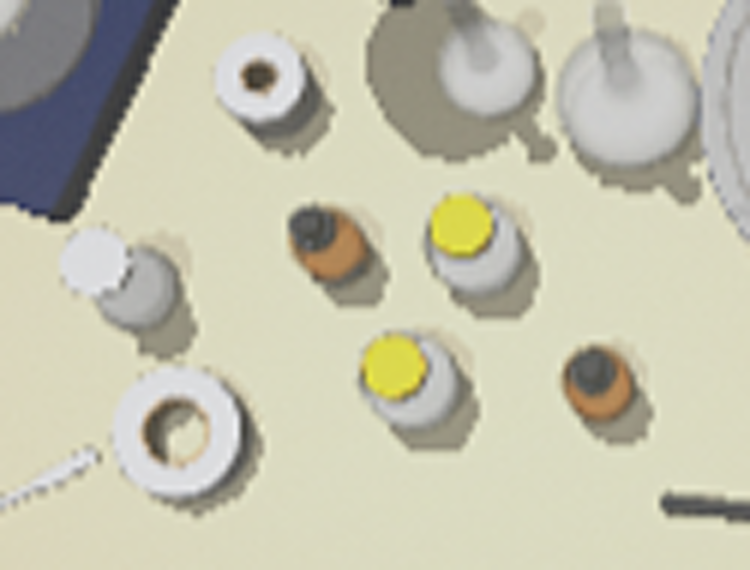

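View pics/c2.png

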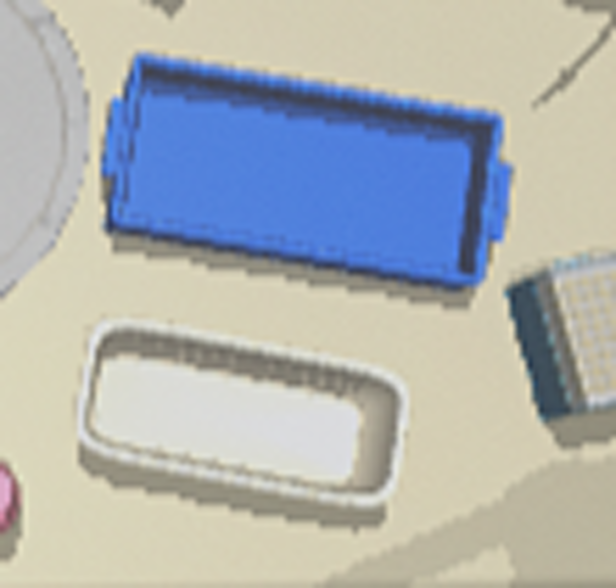

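Crop 1 gives centres for the yellow caps at (461,225) and (394,367), the black bulbs at (313,228) and (592,370), and the stopper at (96,261). Crop 2 shows the rims of both trays. The yellow mask was too strict, so I'll fix it and triangulate.

Run:
```python
from h import *
im=np.load("pics/top0.npy");h,s,v=hsv(im); ims=np.load("pics/side0.npy");H,S,V=hsv(ims)
Y=[b for b in blobs((h>20)&(h<36)&(s>130)&(v>100),(140,150,260,235),20)]
YS=[b for b in blobs((H>18)&(H<36)&(S>150)&(V>100),(200,230,270,300),20)]
B=blobs(v<100,(185,175,200,192))+blobs(v<100,(230,200,245,213))
print(Y,YS,B)
F=lambda x,y:(140+x/6-.42,145+y/6-.42)
G=lambda x,y:(315+x/5.6-.41,140+y/5.6-.41)
f=lambda p,q,n:print(n,*[a.round(4) for a in tri(p,q)])
f(Y[0][0],YS[0][0],"bottle_a"); f(Y[1][0],YS[1][0],"bottle_b")
f((155.1,188.1),(193.5,305.5),"flask")
for b in Y: print("ytop@.1",onz("top",*b[0],.1).round(3))
for b in YS: print("yside@.09",onz("side",*b[0],.09).round(3))
print("flask@.104",onz("top",155.1,188.1,.104).round(3), onz("side",193.5,305.5,.096).round(3))
for b in B: print("bulb@.1",onz("top",*b[0],.1).round(3))
f(F(313,228),(210.2,268.5),"dropA"); f(F(592,370),(263.,238),"dropB")
print("flasks base",onz("top",*F(490,65),.03).round(3),onz("top",*F(628,98),.03).round(3))
# base from side for tall flask necks: top of necks
f(F(460,10),(292/1.5625,318/1.5625),"neck1"); f(F(608,10),(325/1.5625,286/1.5625),"neck2")
for p in[(138,57),(500,115),(475,288),(108,230)]: print("blue",onz("top",*G(*p),.042).round(3))
print("tabs",onz("top",*G(308,169),.038).round(3))
for p in[(138,85),(470,140),(455,272),(120,222)]: print("bluefloor",onz("top",*G(*p),.004).round(3))
for p in[(252,347),(232,476),(87,387),(400,445),(243,414)]: print("cream",onz("top",*G(*p),.056).round(3))
for p in[(105,352),(362,400),(345,485),(95,425)]: print("creamfloor",onz("top",*G(*p),.008).round(3))
print("pail",onz("top",459/1.5625,253/1.5625,.222), "pink",onz("top",484/1.5625,356/1.5625,.1))
```

```text
[(array([216.4, 182.4]), [212, 178, 10, 10, 81]), (array([205.2, 205.7]), [200, 201, 11, 10, 82])] [(array([224.4, 246.2]), [218, 240, 13, 14, 138]), (array([246.1, 265. ]), [240, 258, 13, 16, 152])] [(array([192.1, 182.6]), [189, 180, 7, 7, 36]), (array([238.5, 206.6]), [236, 204, 6, 7, 32])]
bottle_a [0.5163 0.1573 0.0927] 0.0017
bottle_b [0.4387 0.194  0.093 ] 0.0026
flask [0.4993 0.3579 0.1024] 0.0016
ytop@.1 [0.516 0.157 0.1  ]
ytop@.1 [0.439 0.193 0.1  ]
yside@.09 [0.517 0.155 0.09 ]
yside@.09 [0.438 0.192 0.09 ]
flask@.104 [0.5   0.358 0.104] [0.501 0.354 0.096]
bulb@.1 [0.517 0.237 0.1  ]
bulb@.1 [0.434 0.085 0.1  ]
dropA [0.5172 0.2391 0.0925] 0.002
dropB [0.4352 0.0858 0.0883] 0.0032
flasks base [0.625 0.148 0.03 ] [0.603 0.067 0.03 ]
neck1 [0.6168 0.1477 0.1987] 0.0112
neck2 [0.6037 0.068  0.2136] 0.0037
blue [ 0.633 -0.263  0.042]
blue [ 0.592 -0.483  0.042]
blue [ 0.485 -0.46   0.042]
blue [ 0.525 -0.239  0.042]
tabs [ 0.561 -0.365  0.038]
bluefloor [ 0.625 -0.269  0.004]
bluefloor [ 0.585 -0.476  0.004]
bluefloor [ 0.501 -0.461  0.004]
bluefloor [ 0.537 -0.254  0.004]
cream [ 0.449 -0.32   0.056]
cream [ 0.372 -0.304  0.056]
cream [ 0.427 -0.22   0.056]
cream [ 0.389 -0.404  0.056]
cream [ 0.409 -0.312  0.056]
creamfloor [ 0.454 -0.24   0.008]
creamfloor [ 0.421 -0.397  0.008]
creamfloor [ 0.369 -0.383  0.008]
creamfloor [ 0.409 -0.232  0.008]
pail [ 0.55128352 -0.09070662  0.222     ] pink [ 0.36091513 -0.14480735  0.1       ]
```

Run:
```python
from h import *
s=1.5625
_,d1=ray("top",100/s,149/s); o,d2=ray("top",560/s,138/s); n=np.cross(d1,d2)
for p in[(100,333),(200,240),(420,50)]:
    q,d=ray("side",p[0]/s,p[1]/s); print("shelf edge",(q+d*(n@(o-q))/(n@d)).round(3))
```

```text
shelf edge [0.714 0.43  0.376]
shelf edge [0.714 0.222 0.379]
shelf edge [ 0.738 -0.737  0.326]
```

Call:
{"api": "play_rows", "payload": {"moves": "0 0 -0.16 0 0 -10 60;0 0 -0.16 0 0 -10 60;0 0 -0.16 0 0 -10 60;0 0 -0.16 0 0 -10 60;0 0 -0.16 0 0 0 60;0 0 -0.16 0 0 0 60;0 0 -0.163 0 0 0 60;0 0 0 0 0 0 60"}}

```text
time: 1.1
eef_pos: [0.2273, -0.4731, 0.2709]
orientation: [-0.0, 0.708, 0.707, 0.0]
contact_force: [0.8, 0.8, 0.2]
grip_width: 0.706
grip_force: 0.0
```

Call:
{"api": "play_rows", "payload": {"moves": "0 0 0 40 15 0 55;0 0 0 58 21 0 55;0 0 0 58 21 0 55;0 0 0 58 21 0 55;0 0 0 58 21 0 55;0 0 0 58 21 0 55;0 0 0 58 21 0 55;0 0 0 58 21 0 55;0 0 0 58 21 0 55;0 0 0 54 25 0 55"}}

```text
time: 2.35
eef_pos: [0.4356, 0.087, 0.2715]
orientation: [0.0, 0.708, 0.706, 0.0]
contact_force: [0.9, -0.8, 0.1]
grip_width: 0.64
grip_force: 0.0
```

Call:
{"api": "play_rows", "payload": {"moves": "0 0 0 0 0 50 55;0 0 0 0 0 50 55;0 0 0 0 0 0 55"}}

```text
time: 2.72
eef_pos: [0.4331, 0.0847, 0.1677]
orientation: [-0.003, 0.708, 0.706, -0.003]
contact_force: [0.0, 0.1, -0.1]
grip_width: 0.645
grip_force: 0.0
```

Run:
```python
from h import *
o=bot.observe(); print(o["time"],o["eef_pos"],o["orientation"],o["joint_positions"].round(2))
t=imaging.camera("top"); s=imaging.camera("side")
a=cv2.resize(t[130:250,140:300,::-1],(640,480),interpolation=cv2.INTER_CUBIC); cv2.imwrite("pics/t1.png",a)
a=cv2.resize(s[170:290,190:350,::-1],(640,480),interpolation=cv2.INTER_CUBIC); cv2.imwrite("pics/s1.png",a)
```

```text
2.725 [0.43308643 0.08465563 0.16769953] [-0.00258822  0.70798069  0.70621928 -0.00331257] [ 0.11 -0.15  1.73 -0.    1.58  0.11]
```

View pics/s1.png

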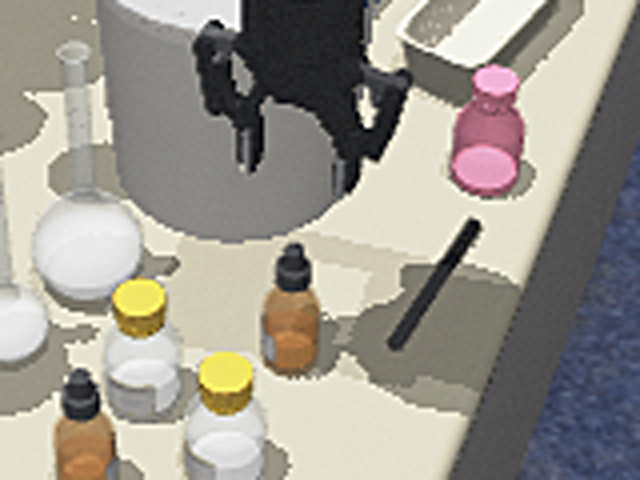

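The gripper fingers, centred near (297,180), straddle the dropper at (293,262) in this crop. The alignment is good, so I'm descending and gripping.

Call:
{"api": "play_rows", "payload": {"moves": "0 0 0 0 0 40 55;0 0 0 0 0 40 55;0 0 0 0 0 28 55;0 0 0 0 0 0 55;0 0 0 0 0 0 0;0 0 0 0 0 0 0;0 0 0 0 0 0 0;0 0 0 0 0 0 0"}}

```text
time: 3.82
eef_pos: [0.4367, 0.0849, 0.0655]
orientation: [0.001, 0.707, 0.707, 0.002]
contact_force: [-1.8, -0.0, 7.3]
grip_width: 0.218
grip_force: 58.5
```

Call:
{"api": "play_rows", "payload": {"moves": "0 0 0 0 0 -15 0;0 0 0 0 0 -40 0;0 0 0 0 0 -50 0;0 0 0 0 0 -50 0;0 0 0 0 0 -50 0;0 0 0 0 0 -30 0;0 0 0 0 0 -20 0;0 0 0 0 0 0 0"}}

```text
time: 4.82
eef_pos: [0.4355, 0.0848, 0.3206]
orientation: [0.001, 0.707, 0.707, 0.002]
contact_force: [-0.4, 0.1, -1.2]
grip_width: 0.209
grip_force: 58.7
```

Call:
{"api": "play_rows", "payload": {"moves": "0 0 0 -30 -3 0 0;0 0 0 -55 -4 0 0;0 0 0 -58 -4 0 0;0 0 0 -58 -4 0 0;0 0 0 -58 -4 0 0;0 0 0 -58 -4 0 0;0 0 0 -55 -4 0 0;0 0 0 -40 -3 0 0;0 0 0 -20 -1 0 0;0 0 0 0 0 0 0"}}

```text
time: 6.08
eef_pos: [0.4041, -0.3475, 0.3173]
orientation: [-0.001, 0.708, 0.707, 0.0]
contact_force: [0.4, 0.8, -0.1]
grip_width: 0.212
grip_force: 58.7
```

Call:
{"api": "play_rows", "payload": {"moves": "0 0 0 0 0 40 0;0 0 0 0 0 50 0;0 0 0 0 0 50 0;0 0 0 0 0 30 0;0 0 0 0 0 10 0;0 0 0 0 0 0 0"}}

```text
time: 6.82
eef_pos: [0.4048, -0.3466, 0.1389]
orientation: [0.0, 0.707, 0.707, 0.0]
contact_force: [0.6, 0.8, 0.6]
grip_width: 0.211
grip_force: 58.8
```

Run:
```python
from h import *
o=bot.observe(); print(o["time"],o["eef_pos"],o["contact_force"])
t=imaging.camera("top"); s=imaging.camera("side"); np.save("pics/s2.npy",s)
a=cv2.resize(t[130:250,290:450,::-1],(400,300),interpolation=cv2.INTER_CUBIC)
b=cv2.resize(s[110:230,250:410,::-1],(400,300),interpolation=cv2.INTER_CUBIC); cv2.imwrite("pics/ts2.png",np.hstack([a,b]))
```

```text
6.825 [ 0.40477282 -0.34661186  0.13894938] [0.64246164 0.80669855 0.63772728]
```

View pics/ts2.png

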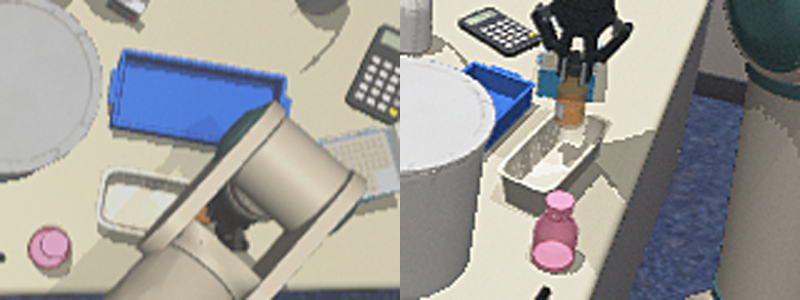

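The dropper is held upright over the far half of the cream tray, at right-panel (570,105). I'm lowering it.

Call:
{"api": "play_rows", "payload": {"moves": "0 0 0 0 0 30 0;0 0 0 0 0 22 0;0 0 0 0 0 8 0;0 0 0 0 0 3 0;0 0 0 0 0 0 0"}}

```text
time: 7.55
eef_pos: [0.4048, -0.3477, 0.0764]
orientation: [0.001, 0.707, 0.707, 0.0]
contact_force: [0.5, -0.3, -0.7]
grip_width: 0.21
grip_force: 58.8
```

Call:
{"api": "play_rows", "payload": {"moves": "0 0 0 0 0 2 0;0 0 0 0 0 1 0;0 0 0 0 0 0 0"}}

```text
time: 7.92
eef_pos: [0.4045, -0.3474, 0.0727]
orientation: [0.0, 0.707, 0.707, -0.0]
contact_force: [-0.5, 0.7, -0.4]
grip_width: 0.206
grip_force: 58.8
```

Call:
{"api": "play_rows", "payload": {"moves": "0 0 0 0 0 2 0;0 0 0 0 0 0 0;0 0 0 0 0 0 0"}}

```text
time: 8.3
eef_pos: [0.4047, -0.3479, 0.0724]
orientation: [0.001, 0.707, 0.707, -0.0]
contact_force: [-1.9, 1.7, 10.1]
grip_width: 0.217
grip_force: 60.1
```

Call:
{"api": "play_rows", "payload": {"moves": "0 0 0 0 0 2 0;0 0 0 0 0 0 0;0 0 0 0 0 0 0"}}

```text
time: 8.68
eef_pos: [0.405, -0.3484, 0.0722]
orientation: [0.002, 0.707, 0.707, -0.0]
contact_force: [-7.3, 4.1, 20.6]
grip_width: 0.215
grip_force: 61.4
```

Call:
{"api": "play_rows", "payload": {"moves": "0 0 0 0 0 -3 0;0 0 0 0 0 0 0;0 0 0 0 0 0 45;0 0 0 0 0 0 45;0 0 0 0 0 0 45;0 0 0 0 0 -20 45;0 0 0 0 0 -40 45;0 0 0 0 0 -50 55;0 0 0 0 0 -50 55;0 0 0 0 0 -40 55"}}

```text
time: 9.93
eef_pos: [0.4044, -0.3473, 0.2735]
orientation: [0.001, 0.707, 0.707, -0.0]
contact_force: [1.1, -0.8, -0.2]
grip_width: 0.645
grip_force: 0.0
```

Run:
```python
from h import *
o=bot.observe(); print(o["time"],o["eef_pos"],o["contact_force"],o["grip_width"])
s=imaging.camera("side")
b=cv2.resize(s[110:230,250:410,::-1],(400,300),interpolation=cv2.INTER_CUBIC); cv2.imwrite("pics/s3.png",b)
```

```text
9.925 [ 0.40440126 -0.34727935  0.2735356 ] [ 1.11293759 -0.75473516 -0.22994186] 0.6447758684522202
```

View pics/s3.png

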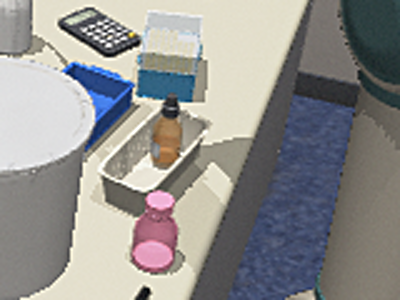

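The first dropper stands in the tray, at (167,135) in the crop. Next is the second dropper.

Call:
{"api": "play_rows", "payload": {"moves": "0 0 0 45 9 0 55;0 0 0 60 11.6 0 55;0 0 0 60 11.6 0 55;0 0 0 60 11.6 0 55;0 0 0 60 11.6 0 55;0 0 0 60 11.6 0 55;0 0 0 60 11.6 0 55;0 0 0 60 11.6 0 55;0 0 0 60 11.6 0 55;0 0 0 60 11.6 0 55"}}

```text
time: 11.22
eef_pos: [0.5178, 0.2398, 0.2709]
orientation: [0.0, 0.707, 0.707, -0.0]
contact_force: [-0.1, -0.9, -0.3]
grip_width: 0.641
grip_force: 0.0
```

Call:
{"api": "play_rows", "payload": {"moves": "0 0 0 0 0 0 55;0 0 0 0 0 50 55;0 0 0 0 0 50 55;0 0 0 0 0 0 55;0 0 0 0 0 0 55"}}

```text
time: 11.85
eef_pos: [0.5186, 0.2375, 0.1738]
orientation: [0.001, 0.707, 0.707, 0.001]
contact_force: [-0.4, 0.5, 0.7]
grip_width: 0.644
grip_force: 0.0
```

Call:
{"api": "play_rows", "payload": {"moves": "0 0 0 0 -1 40 55;0 0 0 0 0 40 55;0 0 0 0 0 27 55;0 0 0 0 0 0 55;0 0 0 0 0 0 0;0 0 0 0 0 0 0;0 0 0 0 0 0 0;0 0 0 0 0 0 0"}}

```text
time: 12.85
eef_pos: [0.5181, 0.2382, 0.0669]
orientation: [0.001, 0.707, 0.707, 0.002]
contact_force: [0.3, -0.2, 7.5]
grip_width: 0.21
grip_force: 58.5
```

Call:
{"api": "play_rows", "payload": {"moves": "0 0 0 0 0 -15 0;0 0 0 0 0 -40 0;0 0 0 0 0 -50 0;0 0 0 0 0 -50 0;0 0 0 0 0 -50 0;0 0 0 0 0 -30 0;0 0 0 0 0 -20 0;0 0 0 0 0 0 0"}}

```text
time: 13.85
eef_pos: [0.517, 0.2379, 0.322]
orientation: [0.001, 0.707, 0.707, 0.002]
contact_force: [-0.8, -0.5, -1.0]
grip_width: 0.215
grip_force: 58.6
```

Call:
{"api": "play_rows", "payload": {"moves": "0 0 0 -35 -7 0 0;0 0 0 -55 -10 0 0;0 0 0 -60 -12 0 0;0 0 0 -60 -12 0 0;0 0 0 -60 -12 0 0;0 0 0 -60 -12 0 0;0 0 0 -60 -12 0 0;0 0 0 -60 -11 0 0;0 0 0 -45 -8 0 0;0 0 0 -20 -3 0 0"}}

```text
time: 15.1
eef_pos: [0.4167, -0.279, 0.318]
orientation: [-0.001, 0.708, 0.706, -0.0]
contact_force: [0.8, 0.6, -1.6]
grip_width: 0.208
grip_force: 58.7
```

Call:
{"api": "play_rows", "payload": {"moves": "0 0 0 0 0 0 0;0 0 0 0 0 40 0;0 0 0 0 0 60 0;0 0 0 0 0 60 0;0 0 0 0 0 50 0;0 0 0 0 0 25 0;0 0 0 0 0 8 0;0 0 0 0 0 0 0;0 0 0 0 0 0 0"}}

```text
time: 16.23
eef_pos: [0.4187, -0.2775, 0.078]
orientation: [0.001, 0.707, 0.707, 0.0]
contact_force: [0.1, -1.2, -0.3]
grip_width: 0.215
grip_force: 58.7
```

Expect contact at about 0.0745.

Call:
{"api": "play_rows", "payload": {"moves": "0 0 0 0 0 3 0;0 0 0 0 0 1.5 0;0 0 0 0 0 0 0;0 0 0 0 0 0 0"}}

```text
time: 16.73
eef_pos: [0.4184, -0.278, 0.0737]
orientation: [0.001, 0.707, 0.707, 0.0]
contact_force: [-2.0, 1.3, 7.8]
grip_width: 0.209
grip_force: 59.6
```

Call:
{"api": "play_rows", "payload": {"moves": "0 0 0 0 0 -1 0;0 0 0 0 0 0 45;0 0 0 0 0 0 45;0 0 0 0 0 0 45;0 0 0 0 0 -20 45;0 0 0 0 0 -40 45;0 0 0 0 0 -50 60;0 0 0 0 0 -50 60;0 0 0 0 0 -40 60"}}

```text
time: 17.85
eef_pos: [0.4178, -0.2773, 0.2751]
orientation: [0.001, 0.707, 0.707, 0.0]
contact_force: [0.9, -0.5, 0.7]
grip_width: 0.708
grip_force: 0.0
```

Call:
{"api": "play_rows", "payload": {"moves": "0 0 0 30 5 0 65;0 0 0 55 12 0 65;0 0 0 60 13 0 65;0 0 0 60 14 0 65;0 0 0 60 14 0 65;0 0 0 60 14 0 65;0 0 0 60 14 0 65;0 0 0 49 13 0 65;0 0 0 0 0 0 65;0 0 0 0 0 0 65"}}

```text
time: 19.1
eef_pos: [0.5166, 0.1564, 0.2725]
orientation: [0.0, 0.707, 0.707, -0.0]
contact_force: [0.2, -0.3, 0.9]
grip_width: 0.765
grip_force: 0.0
```

Run:
```python
from h import *
o=bot.observe(); print(o["time"],o["eef_pos"],o["grip_width"])
t=imaging.camera("top"); s=imaging.camera("side"); np.save("pics/t4.npy",t)
a=cv2.resize(t[130:250,290:450,::-1],(400,300),interpolation=cv2.INTER_CUBIC)
b=cv2.resize(s[110:230,250:410,::-1],(400,300),interpolation=cv2.INTER_CUBIC); cv2.imwrite("pics/ts4.png",np.hstack([a,b]))
```

```text
19.1 [0.51663731 0.15637246 0.27251759] 0.7651027044084653
```

View pics/ts4.png

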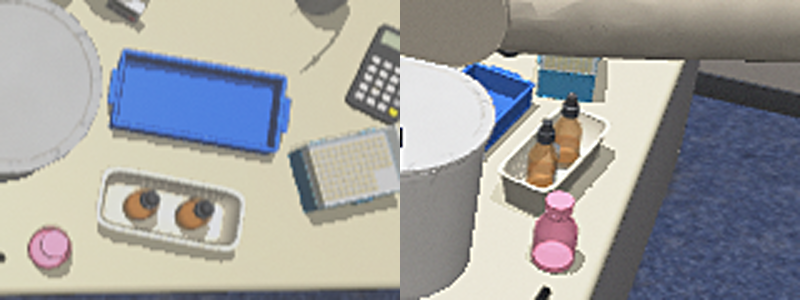

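Both droppers stand upright in the cream tray, at left-panel (140,205) and (195,215). Now bottle_a.

Call:
{"api": "play_rows", "payload": {"moves": "0 0 0 0 0 50 65;0 0 0 0 0 60 65;0 0 0 0 0 50 65;0 0 0 0 0 30 65;0 0 0 0 0 13 65;0 0 0 0 0 0 65;0 0 0 0 0 0 10;0 0 0 0 0 0 10;0 0 0 0 0 0 10;0 0 0 0 0 0 10"}}

```text
time: 20.45
eef_pos: [0.5175, 0.157, 0.0717]
orientation: [0.001, 0.707, 0.707, 0.001]
contact_force: [-2.8, 0.0, 5.7]
grip_width: 0.391
grip_force: 59.1
```

Call:
{"api": "play_rows", "payload": {"moves": "0 0 0 0 0 -15 10;0 0 0 0 0 -40 10;0 0 0 0 0 -50 10;0 0 0 0 0 -50 10;0 0 0 0 0 -50 10;0 0 0 0 0 -35 10;0 0 0 0 0 -20 10;0 0 0 0 0 0 10"}}

```text
time: 21.45
eef_pos: [0.517, 0.1569, 0.3322]
orientation: [0.001, 0.707, 0.707, 0.002]
contact_force: [0.4, -0.9, -0.9]
grip_width: 0.388
grip_force: 59.8
```

Call:
{"api": "play_rows", "payload": {"moves": "0 0 0 -35 2 0 10;0 0 0 -55 3 0 10;0 0 0 -60 3 0 10;0 0 0 -60 3 0 10;0 0 0 -60 3 0 10;0 0 0 -60 3 0 10;0 0 0 -60 3 0 10;0 0 0 -60 3 0 10;0 0 0 -60 3 0 10;0 0 0 -50 3 0 10"}}

```text
time: 22.7
eef_pos: [0.5451, -0.4054, 0.328]
orientation: [-0.001, 0.707, 0.707, -0.0]
contact_force: [-0.2, 0.5, -1.2]
grip_width: 0.391
grip_force: 59.8
```

Call:
{"api": "play_rows", "payload": {"moves": "0 0 0 -26 2 0 10;0 0 0 0 0 20 10;0 0 0 0 0 50 10;0 0 0 0 0 60 10;0 0 0 0 0 50 10;0 0 0 0 0 20 10;0 0 0 0 0 0 10;0 0 0 0 0 0 10"}}

```text
time: 23.7
eef_pos: [0.5487, -0.4301, 0.133]
orientation: [0.002, 0.707, 0.707, 0.0]
contact_force: [0.8, -0.5, -1.3]
grip_width: 0.386
grip_force: 60.1
```

Run:
```python
from h import *
o=bot.observe(); print(o["time"],o["eef_pos"],o["contact_force"],o["joint_positions"].round(2))
t=imaging.camera("top"); s=imaging.camera("side")
a=cv2.resize(t[130:250,290:450,::-1],(400,300),interpolation=cv2.INTER_CUBIC)
b=cv2.resize(s[90:210,220:380,::-1],(400,300),interpolation=cv2.INTER_CUBIC); cv2.imwrite("pics/ts5.png",np.hstack([a,b]))
```

```text
23.7 [ 0.54869377 -0.43006804  0.13304725] [ 0.83308823 -0.51092626 -1.25769529] [-0.72  0.59  0.95 -0.    1.6  -0.72]
```

View pics/ts5.png

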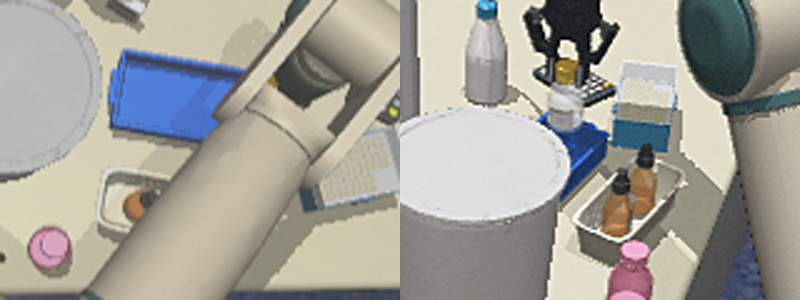

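The bottle hangs upright over the far end of the blue tray, at right-panel (566,110). I'm lowering it.

Call:
{"api": "play_rows", "payload": {"moves": "0 0 0 0 0 25 10;0 0 0 0 0 20 10;0 0 0 0 0 8 10;0 0 0 0 0 3 10;0 0 0 0 0 2 10;0 0 0 0 0 0 10;0 0 0 0 0 0 10"}}

```text
time: 24.68
eef_pos: [0.5477, -0.4301, 0.0758]
orientation: [0.001, 0.707, 0.707, -0.0]
contact_force: [-7.5, 3.6, 11.6]
grip_width: 0.39
grip_force: 61.8
```

Call:
{"api": "play_rows", "payload": {"moves": "0 0 0 0 0 -2 10;0 0 0 0 0 0 10;0 0 0 0 0 0 60;0 0 0 0 0 0 60;0 0 0 0 0 -20 60;0 0 0 0 0 -40 60;0 0 0 0 0 -50 65;0 0 0 0 0 -50 65;0 0 0 0 0 -40 65"}}

```text
time: 25.8
eef_pos: [0.5478, -0.4292, 0.2784]
orientation: [0.002, 0.707, 0.707, 0.0]
contact_force: [-0.3, 0.1, -0.6]
grip_width: 0.761
grip_force: 0.0
```

Call:
{"api": "play_rows", "payload": {"moves": "0 0 0 45 -7 0 65;0 0 0 60 -10 0 65;0 0 0 60 -11 0 65;0 0 0 60 -11 0 65;0 0 0 60 -11 0 65;0 0 0 60 -11 0 65;0 0 0 60 -11 0 65;0 0 0 60 -11 0 65;0 0 0 60 -11 0 65;0 0 0 60 -11 0 65"}}

```text
time: 27.05
eef_pos: [0.4421, 0.1577, 0.2756]
orientation: [0.001, 0.707, 0.707, 0.001]
contact_force: [0.5, -0.2, -0.5]
grip_width: 0.764
grip_force: 0.0
```

Call:
{"api": "play_rows", "payload": {"moves": "0 0 0 38 -5 0 65;0 0 0 0 0 50 65;0 0 0 0 0 50 65;0 0 0 0 0 0 65;0 0 0 0 0 0 65"}}

```text
time: 27.68
eef_pos: [0.4388, 0.1941, 0.1769]
orientation: [0.001, 0.707, 0.707, 0.002]
contact_force: [0.4, 0.0, 1.7]
grip_width: 0.763
grip_force: 0.0
```

Call:
{"api": "play_rows", "payload": {"moves": "0 0 0 -1 -1 50 65;0 0 0 0 0 40 65;0 0 0 0 0 15 65;0 0 0 0 0 0 65;0 0 0 0 0 0 10;0 0 0 0 0 0 10;0 0 0 0 0 0 10;0 0 0 0 0 0 10"}}

```text
time: 28.68
eef_pos: [0.4381, 0.1932, 0.0711]
orientation: [0.001, 0.707, 0.707, 0.002]
contact_force: [-0.1, 0.0, 6.3]
grip_width: 0.394
grip_force: 59.6
```

Call:
{"api": "play_rows", "payload": {"moves": "0 0 0 0 0 -15 10;0 0 0 0 0 -40 10;0 0 0 0 0 -50 10;0 0 0 0 0 -50 10;0 0 0 0 0 -50 10;0 0 0 0 0 -35 10;0 0 0 0 0 -20 10;0 0 0 0 0 0 10"}}

```text
time: 29.68
eef_pos: [0.4369, 0.1928, 0.331]
orientation: [0.001, 0.707, 0.707, 0.002]
contact_force: [0.8, 0.7, -2.7]
grip_width: 0.395
grip_force: 60.2
```

Call:
{"api": "play_rows", "payload": {"moves": "0 0 0 -38 8 0 10;0 0 0 -57 13 0 10;0 0 0 -60 13 0 10;0 0 0 -60 13 0 10;0 0 0 -60 13 0 10;0 0 0 -60 13 0 10;0 0 0 -60 13 0 10;0 0 0 -60 13 0 10;0 0 0 -60 13 0 10;0 0 0 -41 11 0 10"}}

```text
time: 30.92
eef_pos: [0.5592, -0.3657, 0.3265]
orientation: [-0.002, 0.708, 0.707, -0.0]
contact_force: [0.3, 0.5, -1.5]
grip_width: 0.388
grip_force: 60.2
```

Call:
{"api": "play_rows", "payload": {"moves": "0 0 0 0 0 0 10;0 0 0 0 0 20 10;0 0 0 0 0 50 10;0 0 0 0 0 60 10;0 0 0 0 0 50 10;0 0 0 0 0 20 10;0 0 0 0 0 0 10;0 0 0 0 0 0 10"}}

```text
time: 31.92
eef_pos: [0.5609, -0.3638, 0.1322]
orientation: [0.002, 0.707, 0.707, 0.0]
contact_force: [0.4, 0.1, -0.8]
grip_width: 0.389
grip_force: 60.5
```

Run:
```python
from h import *
o=bot.observe(); print(o["time"],o["eef_pos"],o["contact_force"])
t=imaging.camera("top"); s=imaging.camera("side")
a=cv2.resize(t[130:250,290:450,::-1],(400,300),interpolation=cv2.INTER_CUBIC)
b=cv2.resize(s[90:210,220:380,::-1],(400,300),interpolation=cv2.INTER_CUBIC); cv2.imwrite("pics/ts6.png",np.hstack([a,b]))
```

```text
31.925 [ 0.56085292 -0.3638333   0.13218511] [ 0.36832717  0.09755703 -0.83786339]
```

View pics/ts6.png

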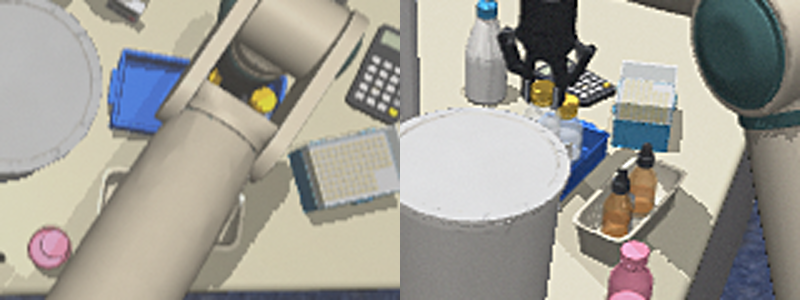

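The first bottle stands in the tray with its cap at right-panel (570,108). The second is above the middle slot, so I'm lowering it.

Call:
{"api": "play_rows", "payload": {"moves": "0 0 0 0 0 25 10;0 0 0 0 0 20 10;0 0 0 0 0 8 10;0 0 0 0 0 3 10;0 0 0 0 0 1 10;0 0 0 0 0 0 10;0 0 0 0 0 0 10"}}

```text
time: 32.9
eef_pos: [0.5599, -0.3637, 0.0751]
orientation: [0.001, 0.707, 0.707, -0.0]
contact_force: [-7.1, 3.7, 9.6]
grip_width: 0.389
grip_force: 61.8
```

Call:
{"api": "play_rows", "payload": {"moves": "0 0 0 0 0 -2 10;0 0 0 0 0 0 10;0 0 0 0 0 0 60;0 0 0 0 0 0 60;0 0 0 0 0 -20 60;0 0 0 0 0 -40 60;0 0 0 0 0 -50 70;0 0 0 0 0 -50 70;0 0 0 0 0 -40 70"}}

```text
time: 34.02
eef_pos: [0.5598, -0.3632, 0.2784]
orientation: [0.002, 0.707, 0.707, 0.0]
contact_force: [-0.4, 0.3, -0.2]
grip_width: 0.823
grip_force: 0.0
```

Call:
{"api": "play_rows", "payload": {"moves": "0 0 0 45 -5 0 70;0 0 0 61 -5 0 70;0 0 0 61 -5 0 70;0 0 0 61 -5 0 70;0 0 0 61 -5 0 70;0 0 0 61 -5 0 70;0 0 0 61 -5 0 70;0 0 0 61 -5 0 70;0 0 0 61 -5 0 70;0 0 0 61 -5 0 70"}}

```text
time: 35.28
eef_pos: [0.5093, 0.2327, 0.2757]
orientation: [0.001, 0.707, 0.707, 0.001]
contact_force: [0.8, -0.0, -0.1]
grip_width: 0.819
grip_force: 0.0
```

Call:
{"api": "play_rows", "payload": {"moves": "0 0 0 61 -5 0 70;0 0 0 62 -5 0 70;0 0 0 3 0 0 70;0 0 0 0 0 50 70;0 0 0 0 0 50 70;0 0 0 0 0 0 70;0 0 0 0 0 0 70"}}

```text
time: 36.15
eef_pos: [0.5008, 0.3567, 0.1772]
orientation: [0.001, 0.707, 0.707, 0.002]
contact_force: [-0.6, -0.9, 1.4]
grip_width: 0.819
grip_force: 0.0
```

Run:
```python
from h import *
o=bot.observe(); print(o["time"],o["eef_pos"],o["orientation"],o["contact_force"])
t=imaging.camera("top"); s=imaging.camera("side")
a=cv2.resize(t[130:250,290:450,::-1],(400,300),interpolation=cv2.INTER_CUBIC)
b=cv2.resize(s[220:340,120:280,::-1],(400,300),interpolation=cv2.INTER_CUBIC); cv2.imwrite("pics/ts7.png",np.hstack([a,b]))
```

```text
36.15 [0.50084547 0.35673886 0.17721759] [5.68025405e-04 7.07361144e-01 7.06849233e-01 2.01273340e-03] [-0.56676732 -0.8521444   1.43334126]
```

View pics/ts7.png

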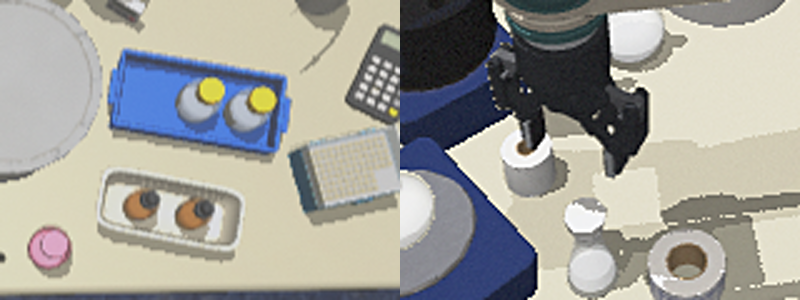

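Both bottles stand in the blue tray, with caps at left-panel (210,90) and (263,99). The gripper is above the flask at right-panel (585,215). Before descending I'll check clearance to the flask on the hotplate.

Run:
```python
from h import *
s=1.5625
print(tri((202/s,212/s),(174/s,442/s)), tri((209/s,224/s),(184/s,477/s)))
for z in(.09,.177,.25): print(proj("side",(.5008,.3567,z)))
```

```text
(array([0.65638559, 0.42300768, 0.18321167]), np.float64(0.001584755381120685)) (array([0.65078419, 0.43015124, 0.1137755 ]), np.float64(0.0009770993381370493))
[193.26754487 307.95196604]
[190.20126582 284.57476607]
[187.33171966 262.69745045]
```

Call:
{"api": "play_rows", "payload": {"moves": "0 0 0 0 -1 45 70;0 0 0 0 0 40 70;0 0 0 0 0 17 70;0 0 0 0 0 0 70;0 0 0 0 0 0 10;0 0 0 0 0 0 10;0 0 0 0 0 0 10;0 0 0 0 0 0 10"}}

```text
time: 37.25
eef_pos: [0.4999, 0.3575, 0.0746]
orientation: [0.0, 0.707, 0.707, 0.002]
contact_force: [-1.4, -0.8, 5.1]
grip_width: 0.418
grip_force: 59.1
```

Call:
{"api": "play_rows", "payload": {"moves": "0 0 0 0 0 -15 10;0 0 0 0 0 -40 10;0 0 0 0 0 -50 10;0 0 0 0 0 -50 10;0 0 0 0 0 -50 10;0 0 0 0 0 -35 10;0 0 0 0 0 -20 10;0 0 0 0 0 0 10"}}

```text
time: 38.25
eef_pos: [0.4989, 0.3569, 0.3348]
orientation: [0.001, 0.707, 0.707, 0.002]
contact_force: [0.2, 0.9, -0.5]
grip_width: 0.42
grip_force: 60.0
```

Run:
```python
from h import *
s=imaging.camera("side")
b=cv2.resize(s[150:310,90:290,::-1],(600,480),interpolation=cv2.INTER_CUBIC); cv2.imwrite("pics/s8.png",b)
```

View pics/s8.png

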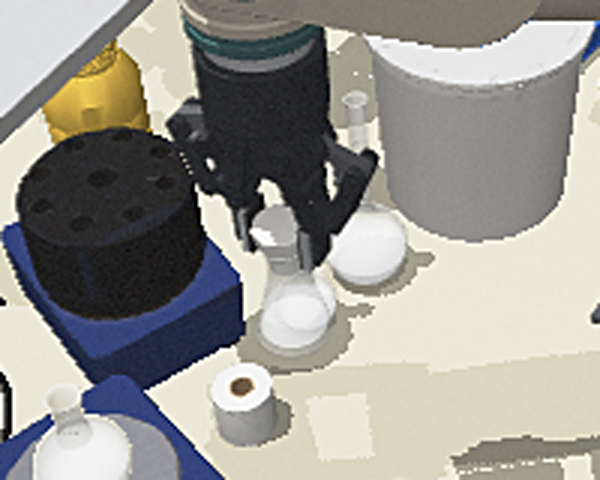

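The flask is held upright at (280,280) in the crop. I'm carrying it to the near slot of the blue tray.

Call:
{"api": "play_rows", "payload": {"moves": "0 0 0 -40 4 0 10;0 0 0 -58 6 0 10;0 0 0 -60 7 0 10;0 0 0 -60 7 0 10;0 0 0 -60 7 0 10;0 0 0 -60 7 0 10;0 0 0 -60 7 0 10;0 0 0 -60 7 0 10;0 0 0 -60 7 0 10;0 0 0 -60 6 0 10"}}

```text
time: 39.55
eef_pos: [0.5633, -0.2231, 0.3303]
orientation: [-0.001, 0.707, 0.707, -0.0]
contact_force: [0.7, 0.4, -1.6]
grip_width: 0.422
grip_force: 60.1
```

Call:
{"api": "play_rows", "payload": {"moves": "0 0 0 -55 6 0 10;0 0 0 -21 2 0 10;0 0 0 0 0 0 10;0 0 0 0 0 20 10;0 0 0 0 0 50 10;0 0 0 0 0 60 10;0 0 0 0 0 50 10;0 0 0 0 0 20 10;0 0 0 0 0 0 10;0 0 0 0 0 0 10"}}

```text
time: 40.8
eef_pos: [0.5729, -0.2976, 0.135]
orientation: [0.002, 0.707, 0.707, 0.001]
contact_force: [0.6, -0.3, -0.7]
grip_width: 0.418
grip_force: 60.2
```

Call:
{"api": "play_rows", "payload": {"moves": "0 0 0 0 0 25 10;0 0 0 0 0 20 10;0 0 0 0 0 6 10;0 0 0 0 0 0 10;0 0 0 0 0 0 10"}}

```text
time: 41.42
eef_pos: [0.5723, -0.2976, 0.0821]
orientation: [0.001, 0.707, 0.707, 0.0]
contact_force: [0.2, -0.1, -0.9]
grip_width: 0.422
grip_force: 60.2
```

Call:
{"api": "play_rows", "payload": {"moves": "0 0 0 0 0 3 10;0 0 0 0 0 2 10;0 0 0 0 0 0 10;0 0 0 0 0 0 10"}}

```text
time: 41.92
eef_pos: [0.5725, -0.2981, 0.0787]
orientation: [0.002, 0.707, 0.707, 0.0]
contact_force: [-2.3, -0.7, 7.7]
grip_width: 0.414
grip_force: 60.8
```

Call:
{"api": "play_rows", "payload": {"moves": "0 0 0 0 0 -1 10;0 0 0 0 0 0 60;0 0 0 0 0 0 60;0 0 0 0 0 0 60;0 0 0 0 0 -20 60;0 0 0 0 0 -40 60;0 0 0 0 0 -50 60;0 0 0 0 0 -50 60;0 0 0 0 0 -40 60"}}

```text
time: 43.05
eef_pos: [0.5718, -0.2972, 0.2813]
orientation: [0.002, 0.707, 0.707, 0.0]
contact_force: [-0.6, -0.0, -0.2]
grip_width: 0.703
grip_force: 0.0
```

Call:
{"api": "play_rows", "payload": {"moves": "0 0 0 40 -15 0 60;0 0 0 55 -20 0 60;0 0 0 55 -20 0 60;0 0 0 55 -20 0 60;0 0 0 55 -20 0 60;0 0 0 55 -20 0 60;0 0 0 55 -20 0 60;0 0 0 0 0 0 60"}}

```text
time: 44.05
eef_pos: [0.4357, 0.0757, 0.2789]
orientation: [0.001, 0.705, 0.709, 0.001]
contact_force: [-0.4, 0.0, 0.1]
grip_width: 0.706
grip_force: 0.0
```

Run:
```python
from h import *
o=bot.observe(); print(o["time"],o["eef_pos"],o["contact_force"])
t=imaging.camera("top"); s=imaging.camera("side")
a=cv2.resize(t[130:250,130:450,::-1],(800,300),interpolation=cv2.INTER_CUBIC)
b=cv2.resize(s[90:210,130:450,::-1],(800,300),interpolation=cv2.INTER_CUBIC); cv2.imwrite("pics/ts9.png",np.vstack([a,b]))
```

```text
44.05 [0.4356873  0.07566317 0.27889801] [-0.37783782  0.00079982  0.14560889]
```

View pics/ts9.png

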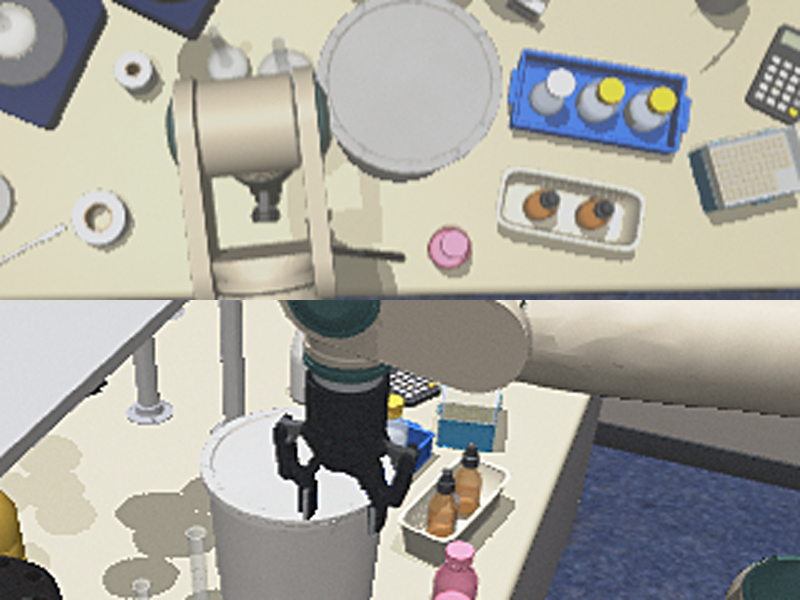

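The top view shows the three clear pieces upright in the blue tray at (553,92), (602,98) and (652,108), and both droppers in the cream tray at (541,204) and (594,212). The two rolls are where they were, and the gripper is clear of everything.

```bash
python3 -c "
from plant import bot
print(bot.sign_off())"
```

```text
the job is handed in; nothing more can be done
None
```

The job is handed in at about 44 s of the 138 s allowed: both dropper bottles stand upright in the cream tray, and the two yellow-capped bottles and the flask stand upright in the blue tray, with both rolls left where they were.

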